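Lift the parts tray out of the toolbox and hold it level

TASK

I need to reach the tools in the bottom of the toolbox: take the red parts tray by its black bar with a light but sure grip (the old plastic cracks if it is squeezed, leaned on or banged against the box), lift it straight up out of the box, and hold it about 9 cm clear above the rim, over the box. Keep it level all the way so that no part falls out, leave the other things on the bench alone, and hold it still there for at least 3 seconds. Finish while still holding the tray in the air; do not put it back or let go.

Things in the scene. Friction and masses are not known exactly. Their poses are not given: they have to be found in the camera images.
- toolbox: Slate-blue steel toolbox, fixed on the bench: 190 mm (its x) by 360 mm (its y), 110 mm high, walls 4 mm, open on top; two half lids folded outwards along the long sides, just below the rim, reaching 190 mm either side of the middle. Origin: centre of its underside, z up, y along the long side. The tray sits on ledges at the two ends inside, with about 8 mm play at the sides and 6 mm at the ends.
- toolbox_mouth (a point): Centre of the toolbox's opening, level with its rim, 110 mm above its underside.
- tray_grip (a point): Centre of the red tray's black grip bar, over the tray's middle, 77 mm above its underside; axes as the tray. The bar is 18 mm thick (x), 22 mm high, along the tray's y, on two posts at y = +-72 mm (128 mm free between); its underside is 26 mm above the tray's walls. Thin-walled: it cracks if clamped with more than about 60 N.
- tray: The red plastic lift-out tray: 166 mm (x) by 340 mm (y, long side), walls 40 mm high, six compartments; 0.55 to 0.95 kg with its load, which is often heavier at one end, so a slack grip may let it droop. Origin: centre of its underside, z up. Seated, its underside is 60 mm above the toolbox's, its wall tops 10 mm below the rim.
- coupler_center (a point): Centre (half-way up) of a loose part lying in one of the tray's four corner compartments: steel hose coupler, 37 mm wide, 44 mm tall, about 180 g.
- adapter_center (a point): Centre (half-way up) of a loose part lying in one of the tray's four corner compartments: brass hexagon adapter, 42 mm wide, 36 mm tall, about 130 g.
- bearing_center (a point): Centre (half-way up) of a loose part lying in one of the tray's four corner compartments: steel ball bearing lying flat, 48 mm wide, 16 mm tall, about 100 g.
- cap_center (a point): Centre (half-way up) of a loose part lying in one of the tray's four corner compartments: blue plastic cap, 42 mm wide, 30 mm tall, about 30 g.
- blue_bin: Bystander on the bench near the toolbox: blue open-fronted storage bin, 100 x 160 x 75 mm; origin at the centre of its underside.
- filter: Bystander on the bench near the toolbox: white spin-on filter can, 76 mm wide, 96 mm tall; origin at the centre of its underside.
- carton: Bystander on the bench near the toolbox: brown carton, 75 x 55 x 65 mm; origin at the centre of its underside.

How it is judged:
On the way:
1. the tray is held still and level, 60 to 140 mm clear above the toolbox rim and over the box, for 2 s (z of tray_grip in the frame of toolbox between 0.247 and 0.327 m and horizontal distance between tray_grip and toolbox_mouth below 0.05 m and angle between tray_grip's own z axis and vertical below 0.1 rad and linear speed of tray below 0.03 m/s and angular speed of tray below 0.15 rad/s and contact force between the fingers and tray above 3 N and contact force between toolbox and tray below 0.1 N and z of coupler_center in the frame of tray between 0 and 0.05 m and x of coupler_center in the frame of tray between -0.083 and 0.083 m and y of coupler_center in the frame of tray between -0.17 and 0.17 m and z of adapter_center in the frame of tray between 0 and 0.05 m and x of adapter_center in the frame of tray between -0.083 and 0.083 m and y of adapter_center in the frame of tray between -0.17 and 0.17 m and z of bearing_center in the frame of tray between 0 and 0.05 m and x of bearing_center in the frame of tray between -0.083 and 0.083 m and y of bearing_center in the frame of tray between -0.17 and 0.17 m and z of cap_center in the frame of tray between 0 and 0.05 m and x of cap_center in the frame of tray between -0.083 and 0.083 m and y of cap_center in the frame of tray between -0.17 and 0.17 m), for 2 s.
At the end, for the whole second after the job is handed in: Gripper holds the tray clear of the box: underside 60 to 140 mm above the rim, bar centre within 50 mm of over the opening's middle, tilt under 0.10 rad, slower than 30 mm/s and 0.15 rad/s; the four parts in it; bystanders upright and within 30 mm of their starts (all of step 1 and distance of each of blue_bin, filter, carton from where it was at the start of the episode below 0.03 m and angle between each of blue_bin, filter, carton's own z axis and vertical below 0.3 rad); the arm keeps its last pose, push and grip.
It fails at once if the tray is clamped with more than 65 N a finger (130 N for the two together) (contact force between the fingers and tray above 130 N).
It fails at once if the tray is pressed or banged against the toolbox with more than 40 N (contact force between tray and toolbox above 40 N).
It fails at once if the tray tips by more than 0.25 rad (angle between tray_grip's own z axis and vertical above 0.25 rad).
It fails at once if a bystander is pushed more than 30 mm or knocked over (not (distance of blue_bin from where it was at the start of the episode below 0.03 m) or not (distance of filter from where it was at the start of the episode below 0.03 m) or not (distance of carton from where it was at the start of the episode below 0.03 m) or not (angle between blue_bin's own z axis and vertical below 0.3 rad) or not (angle between filter's own z axis and vertical below 0.3 rad) or not (angle between carton's own z axis and vertical below 0.3 rad)).
It also fails if it takes over 38 s, if anything falls off the work surface, if the arm or the gripper's body presses on something with over 40 N, if the wrist force passes 120 N, or if a joint passes its speed limit or range.

ROBOT

A 6-joint arm with a two-finger parallel gripper is mounted at the origin on the work surface. World frame = base frame: x ahead of the robot, y to its left, z up, the work surface at z = 0. Lengths are in m, angles in rad, forces in N, time in s.
With the tool pointing down it reaches from about 0.25 to 0.725 m from the base axis. Payload 9.7 kg.
Tool frame: the origin (TCP) lies at the very end of the fingers, on their centre line; the grasp point (between the pads) lies tcp_to_grasp behind it (tcp_to_grasp is the distance from the TCP to the grasp point, in m); z points along the fingers, x is the direction in which the jaws open and shut, and the axes are right-handed (so a half turn about z gives the same grasp; the last joint's range is limited). The gripper opens to 85 mm and grips with 20 to 120 N. Pads are 22 mm wide; open, the fingers measure 114 mm over their backs; the gripper's body (76 mm by 85 mm) begins 54 mm behind the grasp point. The pads swing forward as they close: fully open they stand 13 mm farther back than shut.
Start: joints at [1.319, 0.087, 0.176, 1.66, 0, 1.571], TCP at [0.137, 0.533, 0.231] pointing down, gripper open.
Joint ranges: [-3.13, 3.13], [-0.85, 1.81], [-1.15, 1.24], [-2.2, 2.28], [-1.44, 1.52], [-3.14, 3.14]. Speed limits (rad/s): [2.22, 2.22, 2.57, 3.14, 3.14, 3.14].

INTERFACE

Orientations are given as a unit quaternion [w, x, y, z].
In Python, from cell import * gives the robot as it stands.
- The arm moves only by the tool apply_moves, never from a script. Its argument "plan" is a list of rows, each an object of numbers: "x", "y", "z": the shift along the world's x, y, z in m; "spin": the turn about the world's z in rad; "jaw": the finger opening in m, from 0 to 0.0854. A call has 1 to 5 rows; each row shifts and turns the commanded pose from where the row before left it; what a row does not reach is not made up. A row lasts 1/8 s, in which the tool goes at most 62.5 mm and 10.7 degrees, less where a joint would pass 70% of its speed; a pose out of reach is approached as far as the arm can. A call is refused whole if a number of a shift passes 0.0625 or a number of a turn 0.188, either way. A call with a gripper value outside its range is refused whole. The fingers move at their own pace and stop on an object; "squeeze" is the grip in N (left out, the last holds). Time passes only in rows, so rows that do not move let the fingers close. It gives the time, the measured TCP pose, the force and the opening at its end, in the units of the state.
- get_state(): the state, without advancing time (a new reading comes with each control period).
- camera(name): name is "side" or "top" or "wrist"; returns a dict with "color" (420x560x3 uint8, red, green, blue), "fx", "fy", "cx", "cy" (pixels), "pose" (4x4, takes a point from camera to world coordinates); the wrist camera has in their place "T_tool_cam" (4x4, takes a point from camera to tool coordinates, whose origin is the TCP and whose axes are the tool frame's). Camera axes: x right, y down, z forward; pixel columns grow to the right and rows downward; lengths in m; the calibration is good to about 2 mm. A picture is of the moment at which its call begins: read the wrist's pose just before it. There is no depth.
- finish_job(): hands the job in, once; it reports no verdict.
The state is a dict: "time": time; "q": joint angles; "joint_velocities": joint speeds; "effort": joint torques, N m; "eef_pos": TCP position; "orientation": TCP orientation; "wrist_force": force on the tool from outside, world axes, zero at the start; "wrist_torque": the same for the moment, N m; "gripper_width": opening from 0.0 (shut) to 1.0 (fully open).
Only numpy, scipy, OpenCV 4.12 (cv2) and the standard library are available. Lean on these libraries where they do the work, as an engineer would, in place of code of your own. Each camera call takes 0.05 s, during which the arm holds its last target.

## Working session

There is one attempt and no reset: what is moved stays moved. The work goes in short steps, Python scripts to look and compute and a tool call to move; the robot and the scene stay as the last step left them, time stands still between calls to the robot, and variables do not carry over. Pictures are saved under pics/ and viewed, and the job is handed in when it is done.

Besides the shell and the picture viewer there is one more tool, called after "Request:" as name(argument=value, ...), one argument or row to a line, values as JSON. apply_moves: Moves the arm, as the interface text tells. Its arguments: {"type":"object","properties":{"plan":{"type":"array"},"squeeze":{"type":"number"}},"required":["plan"]}

```bash
ls; mkdir -p pics
python3 - <<'E'
from cell import *
import cv2,numpy as np
s=get_state();print({k:np.round(v,4).tolist() for k,v in s.items() if k!='effort'})
for n in ['top','side','wrist']:
    c=camera(n);cv2.imwrite(f'pics/{n}0.png',c['color'][:,:,::-1])
    np.savez(f'{n}0.npz',**c)
    print(n,c['fx'],c['fy'],c['cx'],c['cy']);print(np.round(c.get('pose',c.get('T_tool_cam')),4))
print([k for k in globals() if not k.startswith('_')])
try: print(tcp_to_grasp)
except Exception as e: print(e)
E
```

```text
pics
{'time': 0.0, 'q': [1.319, 0.0875, 0.1751, 1.6598, -0.0, 1.5708], 'joint_velocities': [0.0016, -0.0, 0.0012, 0.0006, -0.0018, 0.0004], 'eef_pos': [0.137, 0.5324, 0.2306], 'orientation': [0.0004, 0.7903, 0.6127, -0.0005], 'wrist_force': [0.1476, 0.0574, 0.9233], 'wrist_torque': [-0.0126, -0.0073, 0.0039], 'gripper_width': 1.0005}
top 427.22279734359967 427.22279734359967 276.11115483272494 209.66371579924746
[[-0.0123 -0.9802  0.1977  0.3503]
 [-0.9999  0.013   0.0022  0.0169]
 [-0.0048 -0.1976 -0.9803  1.028 ]
 [ 0.      0.      0.      1.    ]]
side 400.5351987607596 400.5351987607596 281.4296463105019 206.63551078004093
[[ 0.9908 -0.0798  0.1096  0.4565]
 [-0.1355 -0.6077  0.7825 -0.7345]
 [ 0.0042 -0.7902 -0.6129  0.7081]
 [ 0.      0.      0.      1.    ]]
wrist 321.9938691040717 321.9938691040717 277.2626715579323 209.24625071460818
[[ 1.000e+00 -3.000e-04 -1.000e-04 -1.000e-04]
 [ 3.000e-04  9.616e-01  2.745e-01 -7.020e-02]
 [-0.000e+00 -2.745e-01  9.616e-01 -1.430e-01]
 [ 0.000e+00  0.000e+00  0.000e+00  1.000e+00]]
['camera', 'finish_job', 'get_state', 'PlanningError', 'tcp_to_grasp', 'cv2', 'np', 's', 'n', 'c']
0.0187
```

View pics/top0.png

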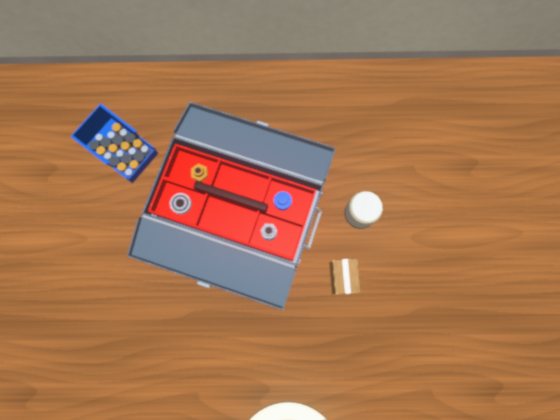

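View pics/side0.png

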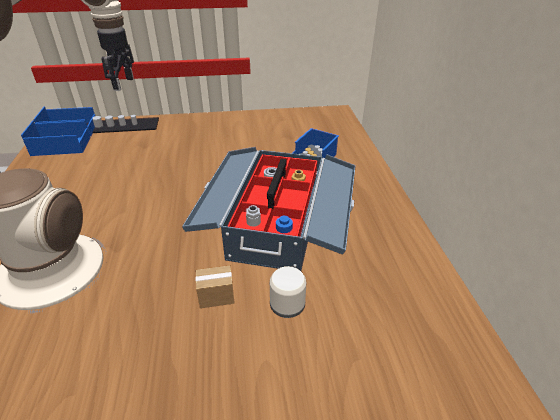

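View pics/wrist0.png

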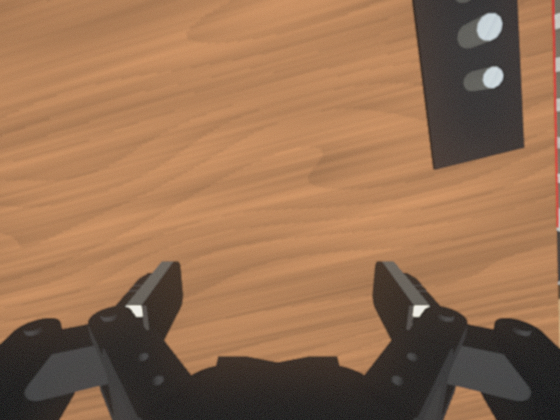

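The top view shows the black bar running from (195,186) to (267,208) inside the red tray, the box's long side tilted with it, the filter at (365,208), the carton at (346,276) and the bin at (114,143). Now I'll measure the bar.

```bash
cat > h.py <<'E'
import numpy as np,cv2
def load(n): return dict(np.load(n+'.npz'))
def ray(c,uv,z,pose=None):
    P=c['pose'] if pose is None else pose
    d=P[:3,:3]@np.array([(uv[0]-c['cx'])/c['fx'],(uv[1]-c['cy'])/c['fy'],1.])
    return P[:3,3]+d*(z-P[2,3])/d[2]
def proj(c,X,pose=None):
    P=c['pose'] if pose is None else pose
    p=P[:3,:3].T@(np.array(X)-P[:3,3]); return [c['fx']*p[0]/p[2]+c['cx'],c['fy']*p[1]/p[2]+c['cy']]
def rect(mask,c,z,pose=None):
    cs,_=cv2.findContours(mask.astype(np.uint8),0,1)
    k=max(cs,key=cv2.contourArea)
    pts=np.array([ray(c,p,z,pose)[:2] for p in k[:,0].astype(float)],np.float32)
    r=cv2.minAreaRect(pts*1000); b=cv2.boxPoints(r)
    L=[b[1]-b[0],b[2]-b[1]]; l=max(L,key=np.linalg.norm)
    return np.round(r[0],1),np.round(sorted(r[1]),1),np.degrees(np.arctan2(l[1],l[0]))%180
E
python3 - <<'E'
from h import *
for n,zs in(('top',(0.148,0.1)),('side',(.148,.1))):
    c=load(n+'0');im=c['color'].astype(int)
    box=np.zeros(im.shape[:2],bool)
    if n=='top': box[140:265,145:325]=1
    else: box[150:240,230:320]=1
    R,G,B=im[...,0],im[...,1],im[...,2]
    bar=box&(im.max(2)<60)
    bar=cv2.morphologyEx(bar.astype(np.uint8),cv2.MORPH_OPEN,np.ones((3,3)))
    red=box&(R>90)&(G<60)&(B<60)
    red=cv2.morphologyEx(red.astype(np.uint8),cv2.MORPH_CLOSE,np.ones((15,15)))
    print(n,'bar',rect(bar,c,zs[0]),'red',rect(red,c,zs[1]))
    cv2.imwrite(f'pics/m_{n}.png',np.hstack([bar,red])*255)
c=load('top0')
box=None
im=c['color'];hs=cv2.cvtColor(im,cv2.COLOR_RGB2HSV)
m=((hs[...,0]>95)&(hs[...,0]<125)&(hs[...,1]>60)&(hs[...,2]<140)).astype(np.uint8); m[:, :128]=0
m[:,330:]=m[:,330:]
print('lids',rect(m,c,.105))
E
```

```text
Traceback (most recent call last):
  File "h.py", line 12, in rect
    k=max(cs,key=cv2.contourArea)
ValueError: max() iterable argument is empty
```

Run:
```python
import cv2
a=cv2.imread('pics/top0.png')[90:320,120:380]
cv2.imwrite('pics/crop.png',cv2.resize(a,None,fx=2.6,fy=2.6,interpolation=cv2.INTER_CUBIC))
```

```text
(no output)
```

View pics/crop.png

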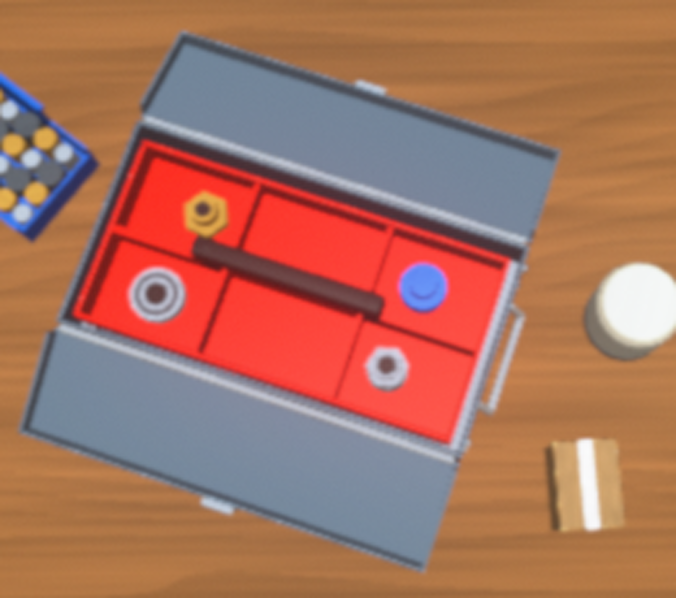

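The crop shows the bar as a dark brown strip, and the adapter, bearing, cap and coupler each in a corner compartment. The bar's colour needs a looser threshold.

```bash
python3 - <<'E'
from h import *
c=load('top0');im=c['color'].astype(int)
print(im[190:203,231].tolist())
for t in (90,120,140):
    m=(im[...,0]<t).astype(np.uint8)
    m[:178]=0;m[218:]=0;m[:,:188]=0;m[:,274:]=0
    n,l=cv2.connectedComponents(m)
    ys,xs=np.where(l[190:203,231:232]>0); k=l[190+ys[len(ys)//2],231]
    print(t,(l==k).sum(),rect(l==k,c,.148))
R,G,B=im[...,0],im[...,1],im[...,2]
bb=np.zeros(R.shape,bool);bb[140:265,145:325]=1
red=(bb&(R>90)&(G<70)&(B<70)).astype(np.uint8)
red=cv2.morphologyEx(red,cv2.MORPH_CLOSE,np.ones((15,15)))
print('red',rect(red,c,.1))
# lid outer corners & rim via crop pixels
f=lambda u,v:(u/2.6+120-.3,v/2.6+90-.3)
for nm,p in dict(l1=(182,34),l2=(558,153),l3=(22,430),l4=(424,570)).items(): print(nm,np.round(ray(c,f(*p),.1),3))
for nm,p in dict(barA=(203,249),barB=(376,302)).items(): print(nm,np.round(ray(c,f(*p),.148),3))
s=load('side0')
for z in(.11,.13,.148): print(z,proj(s,[*ray(c,(231,196),.148)[:2],z]))
E
python3 - <<'E'
import cv2
a=cv2.imread('pics/side0.png')[140:320,180:370]
cv2.imwrite('pics/crops.png',cv2.resize(a,None,fx=3,fy=3,interpolation=cv2.INTER_CUBIC))
E
```

```text
[[252, 59, 50], [235, 54, 48], [166, 51, 50], [113, 55, 56], [106, 62, 63], [107, 66, 66], [109, 70, 70], [110, 71, 71], [107, 65, 65], [99, 51, 52], [96, 37, 39], [104, 29, 30], [127, 29, 29]]Traceback (most recent call last):
  File "<stdin>", line 8, in <module>
IndexError: index 0 is out of bounds for axis 0 with size 0
```

View pics/crops.png

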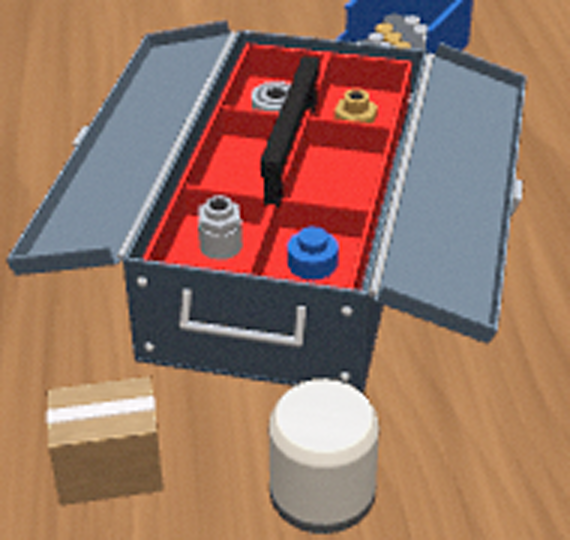

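The side view shows the bar clearly, running along the tray's middle, with its near end at about crop (272,165), and all four parts in the tray.

Run:
```python
from h import *
c=load('top0');im=c['color'].astype(int)
for t in (120,140,170):
    m=(im[...,0]<t).astype(np.uint8)
    m[:178]=0;m[218:]=0;m[:,:188]=0;m[:,274:]=0
    n,l,st,ce=cv2.connectedComponentsWithStats(m); k=1+np.argmax(st[1:,4])
    print(t,st[k],rect(l==k,c,.148))
R,G,B=im[...,0],im[...,1],im[...,2]
bb=np.zeros(R.shape,bool);bb[140:265,145:325]=1
red=(bb&(R>90)&(G<70)&(B<70)).astype(np.uint8)
red=cv2.morphologyEx(red,cv2.MORPH_CLOSE,np.ones((15,15)))
print('red',rect(red,c,.1))
f=lambda u,v:(u/2.6+120-.3,v/2.6+90-.3)
for nm,p in dict(l1=(182,34),l2=(558,153),l3=(22,430),l4=(424,570)).items(): print(nm,np.round(ray(c,f(*p),.1),3))
for nm,p in dict(barA=(203,249),barB=(376,302)).items(): print(nm,np.round(ray(c,f(*p),.148),3))
s=load('side0')
ctr=(ray(c,f(203,249),.148)+ray(c,f(376,302),.148))/2
p=proj(s,ctr);print('bar ctr in side crop',(p[0]-180)*3,(p[1]-140)*3)
# side: bar top mask
m=(s['color'].max(2)<60).astype(np.uint8); m[:155]=0;m[212:]=0;m[:,:262]=0;m[:,292:]=0
n,l,st,ce=cv2.connectedComponentsWithStats(m);k=1+np.argmax(st[1:,4]);print(st[k])
for nm,p in dict(far=(308,58),near=(272,158)).items(): print('side',nm,np.round(ray(s,(p[0]/3+180-.3,p[1]/3+140-.3),.148),3))
```

```text
120 [195 181  72  33 642] (array([556.5, 116.6]), array([ 20.5, 161.1]), np.float32(70.44526))
140 [194 181  73  33 731] (array([557. , 116.1]), array([ 23.2, 163.3]), np.float32(70.43623))
170 [188 178  86  40 854] (array([556.3, 115.6]), array([ 84.2, 179.9]), np.float32(90.04206))
red (array([562.2, 118.3]), array([170.8, 342. ]), np.float32(70.85597))
l1 [0.795 0.218 0.1  ]
l2 [ 0.678 -0.115  0.1  ]
l3 [0.441 0.342 0.1  ]
l4 [0.323 0.008 0.1  ]
barA [0.582 0.185 0.148]
barB [0.536 0.044 0.148]
bar ctr in side crop 286.068189091549 103.95574818908796
[267 159  19  50 366]
side far [0.588 0.188 0.148]
side near [0.538 0.039 0.148]
```

Bar centre is about (0.5585, 0.115), axis 70.6°. Lids (0.559, 0.113) and the red tray outline agree, and the sizes match. Moving above it with a spin of about -95°.

Request:
apply_moves(
  plan=[
    {"x":0.028,"y":-0.028,"spin":-0.11,"jaw":0.085},
    {"x":0.028,"y":-0.028,"spin":-0.11},
    {"x":0.028,"y":-0.028,"spin":-0.11},
    {"x":0.028,"y":-0.028,"spin":-0.11},
    {"x":0.028,"y":-0.028,"spin":-0.11},
  ],
  squeeze=45,
)

```text
schema error: expected keys x, y, z, spin, jaw
```

Request:
apply_moves(
  plan=[
    {"x":0.028,"y":-0.028,"spin":-0.11},
    {"x":0.028,"y":-0.028,"spin":-0.11},
    {"x":0.028,"y":-0.028,"spin":-0.11},
    {"x":0.028,"y":-0.028,"spin":-0.11},
    {"x":0.028,"y":-0.028,"spin":-0.11},
  ],
)

```text
schema error: expected keys x, y, z, spin, jaw
```

Request:
apply_moves(
  plan=[
    {"x":0.028,"y":-0.028,"spin":-0.11},
    {"x":0.028,"y":-0.028,"spin":-0.11},
    {"x":0.028,"y":-0.028,"spin":-0.11},
    {"x":0.028,"y":-0.028,"spin":-0.11},
    {"x":0.028,"y":-0.028,"spin":-0.11},
  ],
)

```text
schema error: expected keys x, y, z, spin, jaw
```

Request:
apply_moves(
  plan=[
    {},
    {},
    {},
  ],
)

```text
schema error: expected keys x, y, z, spin, jaw
```

Every row needs all five keys.

Request:
apply_moves(
  plan=[
    {"x":0.028,"y":-0.028,"z":0,"spin":-0.11,"jaw":0.085},
    {"x":0.028,"y":-0.028,"z":0,"spin":-0.11,"jaw":0.085},
    {"x":0.028,"y":-0.028,"z":0,"spin":-0.11,"jaw":0.085},
    {"x":0.028,"y":-0.028,"z":0,"spin":-0.11,"jaw":0.085},
    {"x":0.028,"y":-0.028,"z":0,"spin":-0.11,"jaw":0.085},
  ],
  squeeze=45,
)

```text
time: 0.78
eef_pos: [0.2777, 0.3916, 0.2311]
orientation: [0.0, 0.928, 0.373, -0.0]
wrist_force: [1.1, -0.1, 0.4]
gripper_width: 0.995
```

Request:
apply_moves(
  plan=[
    {"x":0.028,"y":-0.028,"z":0,"spin":-0.11,"jaw":0.085},
    {"x":0.028,"y":-0.028,"z":0,"spin":-0.11,"jaw":0.085},
    {"x":0.028,"y":-0.028,"z":0,"spin":-0.11,"jaw":0.085},
    {"x":0.028,"y":-0.028,"z":0,"spin":-0.11,"jaw":0.085},
    {"x":0.028,"y":-0.028,"z":0,"spin":-0.11,"jaw":0.085},
  ],
)

```text
time: 1.4
eef_pos: [0.4178, 0.2516, 0.2311]
orientation: [0.0, 0.994, 0.107, -0.0]
wrist_force: [0.2, -0.1, -0.2]
gripper_width: 0.997
```

Request:
apply_moves(
  plan=[
    {"x":0.028,"y":-0.028,"z":0,"spin":-0.11,"jaw":0.085},
    {"x":0.028,"y":-0.028,"z":0,"spin":-0.11,"jaw":0.085},
    {"x":0.028,"y":-0.028,"z":0,"spin":-0.11,"jaw":0.085},
    {"x":0.028,"y":-0.028,"z":0,"spin":-0.11,"jaw":0.085},
    {"x":0.028,"y":-0.028,"z":0,"spin":-0.11,"jaw":0.085},
  ],
)

```text
time: 2.02
eef_pos: [0.5578, 0.1116, 0.231]
orientation: [0.0, 0.986, -0.167, -0.0]
wrist_force: [-0.3, 0.5, 0.4]
gripper_width: 0.991
```

Request:
apply_moves(
  plan=[
    {"x":0,"y":0,"z":0,"spin":0,"jaw":0.085},
    {"x":0,"y":0,"z":0,"spin":0,"jaw":0.085},
    {"x":0,"y":0,"z":0,"spin":0,"jaw":0.085},
  ],
)

```text
time: 2.4
eef_pos: [0.5565, 0.1133, 0.2315]
orientation: [-0.0, 0.986, -0.164, 0.0]
wrist_force: [0.7, -0.1, -0.1]
gripper_width: 0.996
```

Run:
```python
from cell import *
from h import *
s=get_state();c=camera('wrist');c['st_p']=s['eef_pos'];c['st_q']=s['orientation'];np.savez('wrist1.npz',**c)
cv2.imwrite('pics/wrist1.png',c['color'][:,:,::-1]);print(s['eef_pos'],s['orientation'])
```

```text
[0.55651181 0.1133016  0.23145451] [-6.42785080e-05  9.86461789e-01 -1.63991267e-01  9.56876415e-06]
```

View pics/wrist1.png

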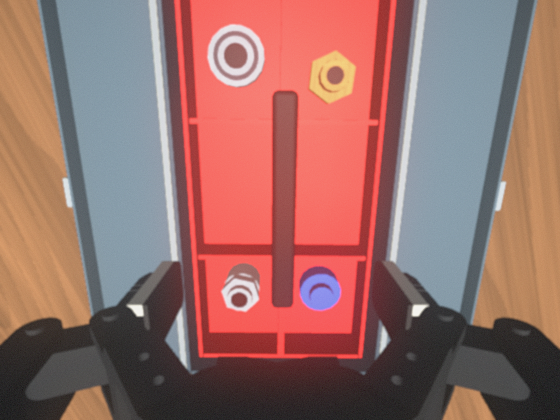

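The wrist view shows the bar from (285,91) to (283,306), nearly along the image's vertical, with the parts in the four corners and the jaws straddling it. Casting the bar's outline.

Run:
```python
from h import *
from scipy.spatial.transform import Rotation as Ro
c=load('wrist1');q=c['st_q'];T=np.eye(4);T[:3,:3]=Ro.from_quat([*q[1:],q[0]]).as_matrix();T[:3,3]=c['st_p']
P=T@c['T_tool_cam'];im=c['color'].astype(int)
for t in(130,160):
    m=(im[...,0]<t).astype(np.uint8);m[:, :265]=0;m[:,303:]=0;m[:85]=0;m[312:]=0
    m=cv2.morphologyEx(m,cv2.MORPH_OPEN,np.ones((9,9)))
    print(rect(m,c,.148,P),cv2.boundingRect(m))
print('tool x yaw',np.degrees(np.arctan2(T[1,0],T[0,0])))
print('ends',ray(c,(285,91),.148,P),ray(c,(283,306),.148,P))
```

```text
Traceback (most recent call last):
  File "h.py", line 12, in rect
    k=max(cs,key=cv2.contourArea)
ValueError: max() iterable argument is empty
```

Run:
```python
from h import *
from scipy.spatial.transform import Rotation as Ro
c=load('wrist1');q=c['st_q'];T=np.eye(4);T[:3,:3]=Ro.from_quat([*q[1:],q[0]]).as_matrix();T[:3,3]=c['st_p']
P=T@c['T_tool_cam'];im=c['color'].astype(int)
print(im[200,268:305,0])
for t in(130,170):
    m=(im[...,0]<t).astype(np.uint8);m[:, :265]=0;m[:,303:]=0;m[:85]=0;m[312:]=0
    m=cv2.morphologyEx(m,cv2.MORPH_OPEN,np.ones((17,5)))
    print(cv2.boundingRect(m))
    if m.any(): print(rect(m,c,.148,P))
print('tool x yaw',np.degrees(np.arctan2(T[1,0],T[0,0])))
print('ends',ray(c,(285,91),.148,P),ray(c,(283,306),.148,P))
```

```text
[247 247 249 251 218 152 149 153 156 158 155 158 154 157 157 158 155 160
 156 155 159 156 157 155 157 147 162 221 250 249 247 247 247 247 247 247
 247]
(0, 0, 0, 0)
(272, 91, 25, 216)
(array([561.8, 117.1]), array([ 16., 162.]), np.float32(70.59172))
tool x yaw -18.87728027147479
ends [0.588694   0.19345748 0.148     ] [0.53577394 0.04047067 0.148     ]
```

Wrist gives (0.562, 0.117) and 70.6°; top, corrected for seeing the bar's flank, gives about (0.559, 0.116); side gives (0.563, 0.114). I'll use (0.5605, 0.1165), correct, and descend partway.

Request:
apply_moves(
  plan=[
    {"x":0.004,"y":0.003,"z":-0.015,"spin":-0.009,"jaw":0.085},
    {"x":0,"y":0,"z":-0.025,"spin":0,"jaw":0.06},
    {"x":0,"y":0,"z":-0.025,"spin":0,"jaw":0.055},
    {"x":0,"y":0,"z":0,"spin":0,"jaw":0.055},
    {"x":0,"y":0,"z":0,"spin":0,"jaw":0.055},
  ],
)

```text
time: 3.08
eef_pos: [0.5611, 0.1159, 0.1669]
orientation: [-0.0, 0.986, -0.169, 0.0]
wrist_force: [-0.0, 0.0, 0.2]
gripper_width: 0.646
```

Run:
```python
from cell import *
from h import *
from scipy.spatial.transform import Rotation as Ro
s=get_state();c=camera('wrist');c['st_p']=s['eef_pos'];c['st_q']=s['orientation'];np.savez('wrist2.npz',**c)
cv2.imwrite('pics/wrist2.png',c['color'][:,:,::-1]);print(s['eef_pos'],s['wrist_force'])
q=c['st_q'];T=np.eye(4);T[:3,:3]=Ro.from_quat([*q[1:],q[0]]).as_matrix();T[:3,3]=c['st_p']
P=T@c['T_tool_cam'];im=c['color'].astype(int)
print('yaw',np.degrees(np.arctan2(T[1,0],T[0,0])))
# bar centre-line at rows, in tool frame (plane z=.148)
for r in range(120,300,30):
    row=im[r,220:340,0]; d=np.where(row<190)[0]+220
    if len(d):
        X=[np.linalg.inv(T)@np.append(ray(c,(e,r),.148,P),1) for e in(d[0]-.5,d[-1]+.5)]
        print(r,d[0],d[-1],len(d),'tool x edges',np.round(1000*X[0][:2],1),np.round(1000*X[1][:2],1))
```

```text
[0.56112434 0.11591719 0.16686967] [-0.0343319   0.04499788  0.18050859]
yaw -19.467330237595114
120 262 295 34 tool x edges [ -8.3 -68.2] [  8.2 -68.2]
150 263 295 33 tool x edges [ -8.  -53.9] [  8.4 -53.9]
180 263 295 33 tool x edges [ -8.2 -38.8] [  8.7 -38.7]
210 264 294 31 tool x edges [ -7.8 -22.8] [  8.4 -22.8]
240 264 294 31 tool x edges [-8.  -6.1] [ 8.6 -6.1]
270 264 339 33 tool x edges [-8.2 11.6] [33.7 11.7]
```

View pics/wrist2.png

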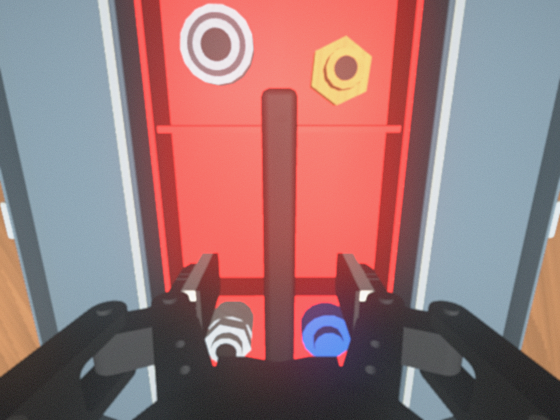

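The bar is centred between the jaws (edges −8.0 and +8.4 mm, axis parallel). Descending 49 mm so the pads sit at bar height.

Request:
apply_moves(
  plan=[
    {"x":0,"y":0,"z":-0.015,"spin":0,"jaw":0.055},
    {"x":0,"y":0,"z":-0.017,"spin":0,"jaw":0.055},
    {"x":0,"y":0,"z":-0.017,"spin":0,"jaw":0.05},
    {"x":0,"y":0,"z":0,"spin":0,"jaw":0.04},
    {"x":0,"y":0,"z":0,"spin":0,"jaw":0.03},
  ],
  squeeze=25,
)

```text
time: 3.75
eef_pos: [0.5611, 0.1156, 0.1175]
orientation: [-0.0, 0.986, -0.169, 0.0]
wrist_force: [-0.3, -0.3, 0.4]
gripper_width: 0.351
```

Request:
apply_moves(
  plan=[
    {"x":0,"y":0,"z":0,"spin":0,"jaw":0.026},
    {"x":0,"y":0,"z":0,"spin":0,"jaw":0.023},
    {"x":0,"y":0,"z":0,"spin":0,"jaw":0.021},
    {"x":0,"y":0,"z":0,"spin":0,"jaw":0.019},
    {"x":0,"y":0,"z":0,"spin":0,"jaw":0.017},
  ],
)

```text
time: 4.38
eef_pos: [0.5614, 0.1156, 0.1176]
orientation: [-0.0, 0.986, -0.169, 0.001]
wrist_force: [2.8, -1.0, 1.6]
gripper_width: 0.206
```

Request:
apply_moves(
  plan=[
    {"x":0,"y":0,"z":0,"spin":0,"jaw":0.014},
    {"x":0,"y":0,"z":0,"spin":0,"jaw":0.01},
    {"x":0,"y":0,"z":0,"spin":0,"jaw":0.01},
    {"x":0,"y":0,"z":0,"spin":0,"jaw":0.01},
  ],
)

```text
time: 4.88
eef_pos: [0.5615, 0.1156, 0.1176]
orientation: [-0.0, 0.986, -0.169, 0.001]
wrist_force: [4.9, -2.5, 3.7]
gripper_width: 0.206
```

Run:
```python
from cell import *
from h import *
s=get_state();print({k:np.round(s[k],3).tolist() for k in('time','eef_pos','orientation','wrist_force','wrist_torque','gripper_width')})
c=camera('wrist');cv2.imwrite('pics/wrist3.png',c['color'][:,:,::-1])
```

```text
{'time': 4.875, 'eef_pos': [0.561, 0.116, 0.118], 'orientation': [-0.0, 0.986, -0.169, 0.001], 'wrist_force': [4.899, -2.525, 3.683], 'wrist_torque': [-0.35, -0.899, 0.08], 'gripper_width': 0.206}
```

View pics/wrist3.png

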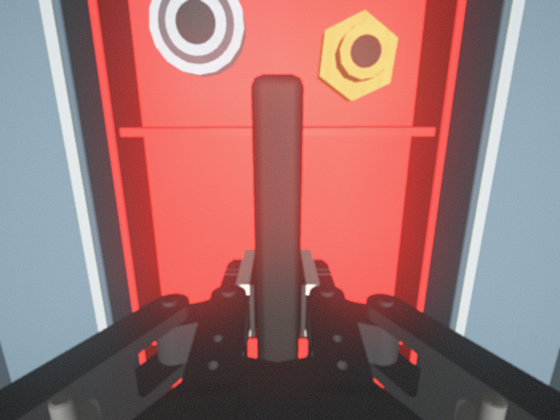

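The image shows both pads on the bar's flanks at (250,290) and (308,290), with an opening of 17.6 mm, so it is gripped. Firming up the grip, then lifting slowly.

Request:
apply_moves(
  plan=[
    {"x":0.0005,"y":0,"z":0,"spin":0,"jaw":0.01},
    {"x":0,"y":0,"z":0,"spin":0,"jaw":0.01},
  ],
  squeeze=38,
)

```text
time: 5.18
eef_pos: [0.5615, 0.1156, 0.1177]
orientation: [0.0, 0.986, -0.169, 0.0]
wrist_force: [2.0, -2.0, 5.4]
gripper_width: 0.209
```

Request:
apply_moves(
  plan=[
    {"x":0,"y":0,"z":0,"spin":0,"jaw":0.01},
    {"x":0,"y":0,"z":0,"spin":0,"jaw":0.01},
  ],
  squeeze=48,
)

```text
time: 5.42
eef_pos: [0.5614, 0.1156, 0.1177]
orientation: [0.0, 0.986, -0.169, 0.0]
wrist_force: [2.5, -1.9, 5.4]
gripper_width: 0.2
```

Request:
apply_moves(
  plan=[
    {"x":0,"y":0,"z":0.001,"spin":0,"jaw":0.01},
    {"x":0,"y":0,"z":0.001,"spin":0,"jaw":0.01},
    {"x":0,"y":0,"z":0.001,"spin":0,"jaw":0.01},
    {"x":0,"y":0,"z":0.001,"spin":0,"jaw":0.01},
    {"x":0,"y":0,"z":0,"spin":0,"jaw":0.01},
  ],
)

```text
time: 6.05
eef_pos: [0.5613, 0.1157, 0.121]
orientation: [0.0, 0.986, -0.169, -0.0]
wrist_force: [-0.3, 0.5, -7.4]
gripper_width: 0.204
```

Run:
```python
from cell import *
from h import *
s=get_state();print({k:np.round(s[k],3).tolist() for k in('time','eef_pos','orientation','wrist_force','wrist_torque','gripper_width')})
a=np.radians(-19.4);u=np.array([np.cos(a),np.sin(a)]);print('moment about jaw axis',s['wrist_torque'][:2]@u)
for n in('wrist','side'):
  c=camera(n);cv2.imwrite(f'pics/{n}4.png',c['color'][:,:,::-1])
a=cv2.imread('pics/side4.png')[100:280,180:370];cv2.imwrite('pics/side4c.png',cv2.resize(a,None,fx=3,fy=3))
```

```text
{'time': 6.05, 'eef_pos': [0.561, 0.116, 0.121], 'orientation': [0.0, 0.986, -0.169, -0.0], 'wrist_force': [-0.273, 0.46, -7.398], 'wrist_torque': [-0.054, 0.015, 0.02], 'gripper_width': 0.204}
moment about jaw axis -0.05592131376713856
```

View pics/side4c.png

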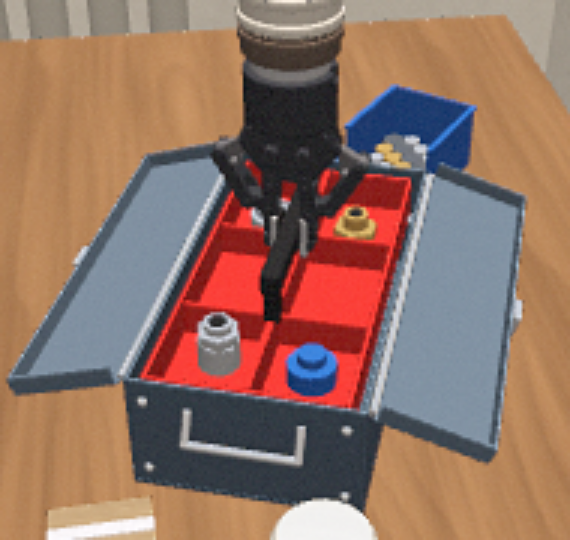

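The grip holds and the tray is about 3 mm up: 7.4 N of load, with only 0.056 N·m about the jaw axis. The side view shows it in place with all parts in. Continuing slowly.

Request:
apply_moves(
  plan=[
    {"x":0,"y":0,"z":0.002,"spin":0,"jaw":0.01},
    {"x":0,"y":0,"z":0.003,"spin":0,"jaw":0.01},
    {"x":0,"y":0,"z":0.003,"spin":0,"jaw":0.01},
    {"x":0,"y":0,"z":0.002,"spin":0,"jaw":0.01},
    {"x":0,"y":0,"z":0,"spin":0,"jaw":0.01},
  ],
)

```text
time: 6.78
eef_pos: [0.5616, 0.1157, 0.1315]
orientation: [-0.0, 0.986, -0.169, 0.0]
wrist_force: [-0.5, 0.2, -7.8]
gripper_width: 0.201
```

Run:
```python
from cell import *
from h import *
s=get_state();print({k:np.round(s[k],3).tolist() for k in('time','eef_pos','orientation','wrist_force','wrist_torque','gripper_width')})
a=np.radians(-19.4);u=np.array([np.cos(a),np.sin(a)]);print('moment about jaw axis',s['wrist_torque'][:2]@u)
for n in('wrist','side'):
  c=camera(n);cv2.imwrite(f'pics/{n}5.png',c['color'][:,:,::-1])
a=cv2.imread('pics/side5.png')[100:280,180:370];cv2.imwrite('pics/side5c.png',cv2.resize(a,None,fx=3,fy=3))
```

```text
{'time': 6.775, 'eef_pos': [0.562, 0.116, 0.132], 'orientation': [-0.0, 0.986, -0.169, 0.0], 'wrist_force': [-0.465, 0.233, -7.806], 'wrist_torque': [-0.118, -0.044, -0.033], 'gripper_width': 0.201}
moment about jaw axis -0.09714874045586772
```

View pics/wrist5.png

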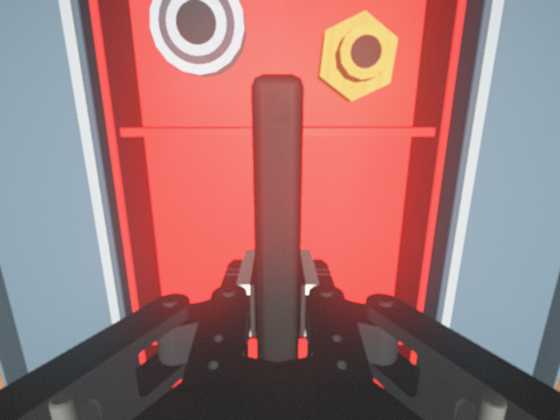

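View pics/side5c.png

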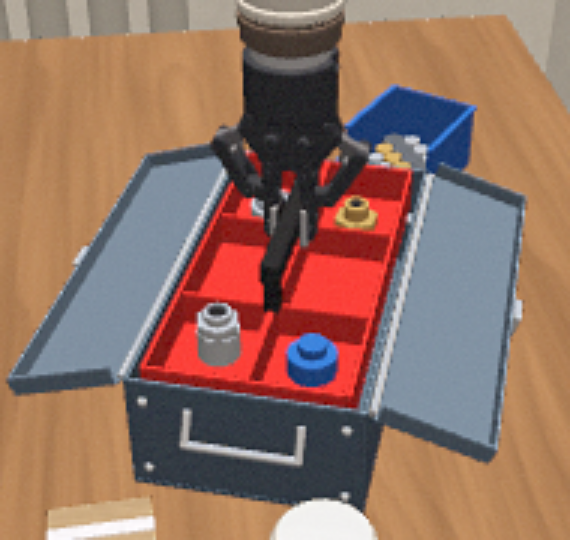

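The tray has not turned in the gripper: in the wrist view the divider is still at row 132 and the bar's end at row 76. It hangs free at 7.8 N. Lifting the remaining 126 mm.

Request:
apply_moves(
  plan=[
    {"x":0,"y":0,"z":0.004,"spin":0,"jaw":0.01},
    {"x":0,"y":0,"z":0.007,"spin":0,"jaw":0.01},
    {"x":0,"y":0,"z":0.01,"spin":0,"jaw":0.01},
    {"x":0,"y":0,"z":0.01,"spin":0,"jaw":0.01},
    {"x":0,"y":0,"z":0.01,"spin":0,"jaw":0.01},
  ],
)

```text
time: 7.5
eef_pos: [0.5616, 0.1157, 0.1733]
orientation: [-0.0, 0.986, -0.169, 0.0]
wrist_force: [0.3, -0.3, -7.3]
gripper_width: 0.205
```

Request:
apply_moves(
  plan=[
    {"x":0,"y":0,"z":0.01,"spin":0,"jaw":0.01},
    {"x":0,"y":0,"z":0.01,"spin":0,"jaw":0.01},
    {"x":0,"y":0,"z":0.01,"spin":0,"jaw":0.01},
    {"x":0,"y":0,"z":0.01,"spin":0,"jaw":0.01},
    {"x":0,"y":0,"z":0.01,"spin":0,"jaw":0.01},
  ],
)

```text
time: 8.12
eef_pos: [0.5615, 0.1156, 0.2229]
orientation: [0.0, 0.986, -0.169, -0.0]
wrist_force: [1.0, -0.4, -7.1]
gripper_width: 0.201
```

Request:
apply_moves(
  plan=[
    {"x":0,"y":0,"z":0.01,"spin":0,"jaw":0.01},
    {"x":0,"y":0,"z":0.01,"spin":0,"jaw":0.01},
    {"x":0,"y":0,"z":0.007,"spin":0,"jaw":0.01},
    {"x":0,"y":0,"z":0.005,"spin":0,"jaw":0.01},
    {"x":0,"y":0,"z":0.003,"spin":0,"jaw":0.01},
  ],
)

```text
time: 8.75
eef_pos: [0.5616, 0.1157, 0.2575]
orientation: [0.0, 0.986, -0.169, -0.0]
wrist_force: [-0.2, 0.2, -7.0]
gripper_width: 0.206
```

Request:
apply_moves(
  plan=[
    {"x":0,"y":0,"z":0,"spin":0,"jaw":0.01},
    {"x":0,"y":0,"z":0,"spin":0,"jaw":0.01},
    {"x":0,"y":0,"z":0,"spin":0,"jaw":0.01},
    {"x":0,"y":0,"z":0,"spin":0,"jaw":0.01},
    {"x":0,"y":0,"z":0,"spin":0,"jaw":0.01},
  ],
)

```text
time: 9.38
eef_pos: [0.5615, 0.1157, 0.2573]
orientation: [-0.0, 0.986, -0.169, -0.0]
wrist_force: [-0.5, 0.7, -7.5]
gripper_width: 0.196
```

Run:
```python
from cell import *
from h import *
s=get_state();print({k:np.round(s[k],3).tolist() for k in('time','eef_pos','orientation','wrist_force','wrist_torque','gripper_width')})
for n in('wrist','side','top'):
  c=camera(n);cv2.imwrite(f'pics/{n}6.png',c['color'][:,:,::-1])
```

```text
{'time': 9.375, 'eef_pos': [0.562, 0.116, 0.257], 'orientation': [-0.0, 0.986, -0.169, -0.0], 'wrist_force': [-0.528, 0.712, -7.45], 'wrist_torque': [-0.113, -0.059, -0.035], 'gripper_width': 0.196}
```

View pics/wrist6.png

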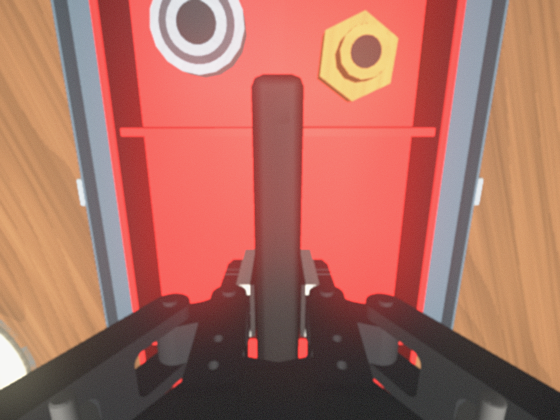

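View pics/side6.png

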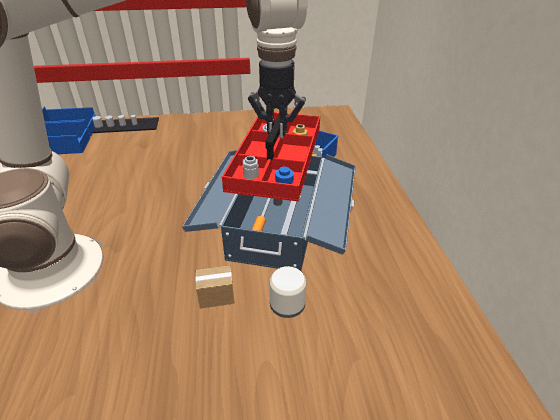

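View pics/top6.png

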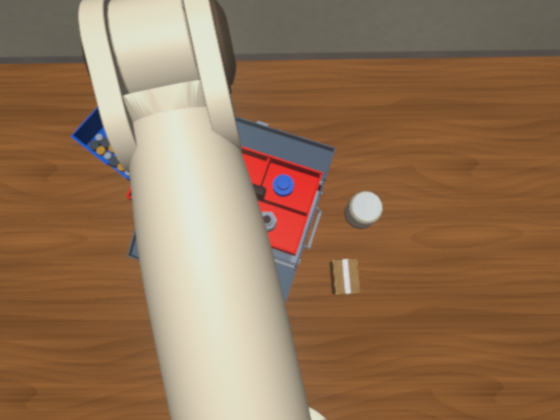

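The wrist view shows the tray fixed in the gripper: the divider is still level at row 132. The side view shows all four parts in the tray above the open box, and the top view shows the filter (365,208) and carton (346,276) unmoved. The TCP has risen 139.6 mm, so the underside is about 90 mm above the rim. Now holding still.

Request:
apply_moves(
  plan=[
    {"x":0,"y":0,"z":0,"spin":0,"jaw":0.01},
    {"x":0,"y":0,"z":0,"spin":0,"jaw":0.01},
    {"x":0,"y":0,"z":0,"spin":0,"jaw":0.01},
    {"x":0,"y":0,"z":0,"spin":0,"jaw":0.01},
    {"x":0,"y":0,"z":0,"spin":0,"jaw":0.01},
  ],
)

```text
time: 10.15
eef_pos: [0.5615, 0.1157, 0.2573]
orientation: [0.0, 0.986, -0.169, -0.0]
wrist_force: [-0.9, -0.2, -7.2]
gripper_width: 0.203
```

Request:
apply_moves(
  plan=[
    {"x":0,"y":0,"z":0,"spin":0,"jaw":0.01},
    {"x":0,"y":0,"z":0,"spin":0,"jaw":0.01},
    {"x":0,"y":0,"z":0,"spin":0,"jaw":0.01},
    {"x":0,"y":0,"z":0,"spin":0,"jaw":0.01},
    {"x":0,"y":0,"z":0,"spin":0,"jaw":0.01},
  ],
)

```text
time: 10.78
eef_pos: [0.5615, 0.1157, 0.2573]
orientation: [-0.0, 0.986, -0.169, -0.0]
wrist_force: [-0.9, -0.7, -6.4]
gripper_width: 0.2
```

Request:
apply_moves(
  plan=[
    {"x":0,"y":0,"z":0,"spin":0,"jaw":0.01},
    {"x":0,"y":0,"z":0,"spin":0,"jaw":0.01},
    {"x":0,"y":0,"z":0,"spin":0,"jaw":0.01},
    {"x":0,"y":0,"z":0,"spin":0,"jaw":0.01},
    {"x":0,"y":0,"z":0,"spin":0,"jaw":0.01},
  ],
)

```text
time: 11.4
eef_pos: [0.5615, 0.1157, 0.2573]
orientation: [-0.0, 0.986, -0.169, 0.0]
wrist_force: [0.6, -0.2, -6.8]
gripper_width: 0.204
```

Request:
apply_moves(
  plan=[
    {"x":0,"y":0,"z":0,"spin":0,"jaw":0.01},
    {"x":0,"y":0,"z":0,"spin":0,"jaw":0.01},
    {"x":0,"y":0,"z":0,"spin":0,"jaw":0.01},
    {"x":0,"y":0,"z":0,"spin":0,"jaw":0.01},
    {"x":0,"y":0,"z":0,"spin":0,"jaw":0.01},
  ],
)

```text
time: 12.02
eef_pos: [0.5616, 0.1157, 0.2573]
orientation: [-0.0, 0.986, -0.169, 0.0]
wrist_force: [0.6, -0.2, -7.0]
gripper_width: 0.201
```

Request:
apply_moves(
  plan=[
    {"x":0,"y":0,"z":0,"spin":0,"jaw":0.01},
    {"x":0,"y":0,"z":0,"spin":0,"jaw":0.01},
    {"x":0,"y":0,"z":0,"spin":0,"jaw":0.01},
    {"x":0,"y":0,"z":0,"spin":0,"jaw":0.01},
    {"x":0,"y":0,"z":0,"spin":0,"jaw":0.01},
  ],
)

```text
time: 12.65
eef_pos: [0.5615, 0.1156, 0.2573]
orientation: [0.0, 0.986, -0.169, 0.0]
wrist_force: [0.2, 0.2, -7.5]
gripper_width: 0.2
```

Request:
apply_moves(
  plan=[
    {"x":0,"y":0,"z":0,"spin":0,"jaw":0.01},
    {"x":0,"y":0,"z":0,"spin":0,"jaw":0.01},
    {"x":0,"y":0,"z":0,"spin":0,"jaw":0.01},
    {"x":0,"y":0,"z":0,"spin":0,"jaw":0.01},
    {"x":0,"y":0,"z":0,"spin":0,"jaw":0.01},
  ],
)

```text
time: 13.28
eef_pos: [0.5615, 0.1157, 0.2573]
orientation: [-0.0, 0.986, -0.169, 0.0]
wrist_force: [-1.0, -0.4, -7.5]
gripper_width: 0.202
```

Run:
```python
from cell import *
import cv2,numpy as np
s=get_state();print(s['time'],s['eef_pos'],s['wrist_force'],s['gripper_width'],np.abs(s['joint_velocities']).max())
a=cv2.imread('pics/wrist6.png')[:,:,::-1].astype(int);b=camera('wrist')['color'].astype(int)
d=np.abs(a-b).max(2)>40;print('changed px wrist',d.sum())
a=cv2.imread('pics/side6.png')[:,:,::-1].astype(int);b=camera('side')['color'].astype(int)
print('side',(np.abs(a-b).max(2)>40).sum())
```

```text
13.275 [0.56154303 0.1156711  0.25729081] [-1.03016552 -0.44947469 -7.48066558] 0.20172649577622695 0.002041371961119899
changed px wrist 25
side 19
```

Held still for over 4 s with nothing changing. Handing in.

```bash
python3 -c "
from cell import *
print(finish_job())"
```

```text
the job is handed in; nothing more can be done
None
```

The tray is out of the box and held level about 90 mm above the rim, over the opening. I handed the job in with the gripper still holding it. `finish_job()` gives no verdict, so the checks below are my own.

**What I did:** I found the bar at about (0.561, 0.116), axis 70.6°, from the three cameras. They agreed to about 5 mm, and a closer wrist view showed the jaws centred on the bar to about 0.2 mm. I closed at 25 N, firmed the grip to 48 N and lifted straight up in stages.

**Last checks:**
- **Hold:** it stayed still for over 4 s. The TCP was steady to 0.1 mm and the grip opening did not change.
- **Load:** the wrist carried about 7 N of steady load, with only about 0.1 N·m towards one end.
- **Level:** there was no droop or slip in the wrist view.
- **Parts and bench:** all four parts were in the tray, and the filter and carton had not moved. The arm partly hid the bin in the last top view, but what could be seen of it was in place.

None of these checks failed. The clamp force on each finger and the tray's contact with the box cannot be read directly. The side force at the wrist was about 5 N while gripping and under about 1 N after lift-off.

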